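Load and tighten the ratchet clamp

ROBOT

A 6-joint arm with a two-finger parallel gripper is mounted at the origin on the work surface. World frame = base frame: x ahead of the robot, y to its left, z up, the work surface at z = 0. Lengths are in m, angles in rad, forces in N, time in s.
With the tool pointing down it reaches from about 0.2 to 0.875 m from the base axis. Payload 3.4 kg.
Tool frame: the origin (TCP) lies between the finger pads; the fingertips stand 25 mm ahead of it and the grasp point (between the pads) lies 6 mm ahead of it (r.nose_length is the z of the fingertips in the tool frame, in m); z points along the fingers, x is the direction in which the jaws open and shut, and the axes are right-handed (so a half turn about z gives the same grasp; the last joint's range is limited). The gripper opens to 94 mm and grips with 3 to 60 N. Pads are 16 mm wide; open, the fingers measure 119 mm over their backs; the gripper's body (75 mm by 177 mm) begins 78 mm behind the grasp point.
Start: joints at [-1.261, 0.276, 1.505, -0, 1.361, -0.121], TCP at [0.24, -0.522, 0.23] pointing down, gripper open.
Joint ranges: [-2.89, 2.89], [-0.75, 2.08], [0.22, 2.7], [-1.18, 4.32], [0.11, 2.71], [-2.7, 2.7]. Speed limits (rad/s): [2.57, 2.57, 3.14, 3.14, 3.14, 3.14].

INTERFACE

Orientations are given as a unit quaternion [w, x, y, z].
In Python, from plant import r, gripper_to, inverse_kinematics, vision, models, telemetry gives the robot as it stands. Calls block until the motion is done:
- r.move_to(position, orientation): joint-space move of the TCP to a pose.
- r.move_l(position, rot=None, vel=0.15, guard=None): straight line of the TCP; rot=None keeps the orientation; vel is the mean speed in m/s. With guard (N) it stops when the force on the tool has changed by that much, and returns True; else False.
- r.movej(angles): joint-space move.
- gripper_to(opening, f_grip=None): finger opening in m; f_grip is the grip in N (None keeps the last); returns when the fingers have stopped.
- r.hold(seconds).
- inverse_kinematics(position, orientation): joint angles nearest the present ones, or None.
- vision.snapshot(name): name is "side" or "top" or "wrist"; returns the picture (400x640x3 uint8, red, green, blue); there is no depth.
- vision.get_calibration(name): a dict with "fx", "fy", "cx", "cy" (pixels), "position" and "orientation" of the camera in the world. Camera axes: x right, y down, z forward; pixel columns grow to the right and rows downward; lengths in m; the calibration is good to about 2 mm. A picture is of the moment at which its call begins: read the wrist's pose just before it. get_calibration takes no time and is no camera call; for the wrist camera it gives the pose at the moment of the call.
A pose or a line that the arm cannot do raises r.PlanningError and nothing moves.
- r.sign_off(): hands the job in, once; it reports no verdict.
Trained networks look in the newest picture that a camera, given by its name, has taken for a name from the list of things; names that differ only in an ending like _2 or _b are one class to them, and where a whole thing is asked for, a point or a joint stands for the part that bears it (a point fixed in the world has none). Each returns a list of dicts, best first, with "score" (0 to 1); they miss things now and then, are a little off and sometimes report something else, mostly with a low value. They report only what shows in the picture. A call takes as long as a camera call.
- models.boxes_of(thing, camera): "at" ([x, y, z] in m, in world coordinates, good to about 4 mm: the middle of the surface that is visible of it).
- models.regions_of(thing, camera): "pixels" (400x640 bool, what is visible of it).
- models.mark_of(thing, camera): "at" ([x, y, z] in m, in world coordinates, good to about 4 mm: a listed point, or the origin of a listed thing).
Readings, each from a call of its own:
- telemetry.current_t(): time.
- telemetry.current_joints(): joint angles.
- telemetry.current_dq(): joint speeds.
- telemetry.current_joint_efforts(): joint torques, N m.
- telemetry.current_ee_pos(): TCP position.
- telemetry.current_tool_rot(): TCP orientation.
- telemetry.current_wrist_force(): force on the tool from outside, world axes, zero at the start.
- telemetry.current_torque(): the same for the moment, N m.
- telemetry.current_opening(): finger opening in m.
Only numpy, scipy, OpenCV 4.12 (cv2) and the standard library are available. Lean on these libraries where they do the work, as an engineer would, in place of code of your own. Each camera call takes 0.05 s, during which the arm holds its last target.

TASK

Set the blue plastic block on the steel bed of the ratchet clamp, square between the two jaw plates, and let go of it. Then take the clamp's black handle and pump the lever with full strokes, one tooth each, until the lever comes up firm and the block is gripped, but stop there: pumping on once it is firm crushes it. Drive the jaw with the lever only, let go of the handle at the end, and leave the other things on the bench where they are.

Things in the scene. Friction and masses are not known exactly. Their poses are not given: they have to be found in the camera images.
- block_mid (a point): centre of the blue plastic block to be clamped: 36 mm along its own x, 50 mm along its own y, 40 mm high, 0.15 kg, standing loose on the bench. It goes on the bed with its 50 mm length along the clamp's y (either way round); the fingers can take it over its 36 mm width.
- bed_mid (a point): on top of the clamp's steel bed (20 mm above the bench), half-way between the jaw plates at the start. Axes are the clamp's: y from driven jaw to anvil, z up. The gap is 62 mm along y, so the 50 mm block has 6 mm spare at each end; plates 50 mm wide, 24 to 60 mm above the bench. Bed 64 mm wide in x, open at both sides. Base plate 130 mm in x, 12 mm thick, y from -206 to +154 mm from here.
- hood (a point): centre of the top of the green hood behind the anvil plate, 77 mm above the bench, 114 mm along +y from bed_mid. The anvil plate floats: the block pushes it back against a weak spring (0.1 N/mm, 1 to 4 N) until it comes up solid on a stop hidden under the hood, somewhere 2 to 30 mm back.
- jaw: driven jaw: a red block with a sprung steel plate in front. Moved only by the ratchet, 6 mm towards +y of the clamp per tooth. Once the block is solid, each further tooth adds about 40 N of clamping force, through the plate's springs. 35 to 80 N is wanted; above 92 N the block is crushed. The origin is only a reference point on the bench under the clamp that moves with the jaw.
- wheel: toothed brass ratchet wheel, 84 mm across, 20 teeth, lying flat under the lever; its origin is on the lever's pivot axis, at bench height. It turns anticlockwise seen from above; a holding pawl keeps it from turning back, so that it stays at its last tooth.
- pivot (a point): point on the upright pivot axis of the lever, 105 mm above the bench, at the same height as handle_mid; its axes are the clamp's.
- handle_mid (a point): centre of the grasp on the black upright round handle post at the end of the red lever: 22 mm diameter, from 66 to 135 mm above the bench, this point 105 mm above it, 130 mm from the pivot axis. Free all round; its x axis points along the lever away from the pivot. Handle force: 0.5 to 2 N when the jaw runs free, plus 0.13 N per N of clamping, so 5 to 11 N at the last stroke's end.
- lever (a joint): lever angle in rad, 0 to 0.44 (end stops), growing anticlockwise from above: the working stroke, handle towards the clamp's -y. At 0 the lever points 0.22 rad to the +y side of the clamp's -x, at 0.22 straight along -x. It stays where left. Bring it back below 0.04 so the pawl drops behind the next tooth, then beyond 0.39 to catch that tooth; a stroke cut short falls back to the tooth before.
- puck_mid (a point): centre of a black round plastic puck, 58 mm across, 30 mm high; not needed, to be left alone.
- offcut_mid (a point): centre of a wooden offcut, 40 x 60 x 22 mm; not needed, to be left alone.
- oil: yellow oil bottle, 60 mm across, 150 mm high, at the far left; origin at the middle of its foot; to be left alone.
- spanner: steel spanner, 180 mm long, lying on the right; to be left alone.
- driver: screwdriver, 200 mm long, lying at the left; origin at its middle; to be left alone.
- brush: bench brush, 200 mm long, lying at the right; origin at its middle; to be left alone.

How it is judged:
By the outcome, as a careful person would: the job done as asked, in the order asked, and still so for the second after the job is handed in, with the robot touching nothing.
It also fails if it takes over 72 s, if anything falls off the work surface, if the arm or the gripper's body presses on something with over 40 N, if the wrist force passes 120 N, or if a joint passes its speed limit or range.

## Working session

There is one attempt and no reset: what is moved stays moved. The work goes in short steps, each a Python script; the robot and the scene stay as the last script left them, time stands still between calls to the robot, and variables do not carry over. Pictures are saved under pics/ and viewed, and the job is handed in when it is done.

```bash
ls; mkdir -p pics
python3 - <<'E'
from plant import r, vision, models, telemetry
import cv2
for c in ["top","side"]:
    im=vision.snapshot(c); cv2.imwrite(f"pics/a_{c}.png",im[:,:,::-1])
    for n in ["block_mid","bed_mid","hood","pivot","handle_mid","wheel","jaw","puck_mid","offcut_mid","oil"]:
        l=models.mark_of(n,c)
        print(c,n,[(d["score"].__round__(2),[round(float(v),4) for v in d["at"]]) for d in l[:2]])
print(telemetry.current_t())
E
```

```text
pics
top block_mid [(0.64, [0.6466, -0.0827, 0.105]), (0.57, [0.4333, 0.2922, 0.0183])]
top bed_mid [(0.81, [0.6212, 0.0455, 0.0186])]
top hood [(0.87, [0.6024, 0.1591, 0.0759])]
top pivot [(0.84, [0.645, -0.0859, 0.1019])]
top handle_mid [(0.76, [0.52, -0.117, 0.106]), (0.7, [0.4389, 0.1791, 0.0144])]
top wheel [(0.97, [0.6466, -0.0788, -0.0006]), (0.49, [0.5535, 0.4081, 0.0028])]
top jaw [(0.77, [0.6248, 0.0184, 0.0033])]
top puck_mid [(0.62, [0.4344, -0.2893, 0.0173])]
top offcut_mid [(0.63, [0.438, 0.1779, 0.015])]
top oil [(0.61, [0.7167, 0.3212, 0.0016])]
side block_mid [(0.79, [0.4273, 0.2858, 0.0216])]
side bed_mid [(0.76, [0.6227, 0.045, 0.0187])]
side hood [(0.97, [0.6006, 0.1608, 0.0734])]
side pivot [(0.82, [0.6447, -0.0815, 0.103])]
side handle_mid [(0.66, [0.5219, -0.1183, 0.1065])]
side wheel [(0.69, [0.6463, -0.0839, 0.0]), (0.15, [0.4388, 0.1791, 0.0056])]
side jaw [(0.97, [0.6258, 0.0167, -0.0012])]
side puck_mid [(0.62, [0.4316, -0.285, 0.0131]), (0.28, [0.5306, -0.4454, -0.0026])]
side offcut_mid [(0.91, [0.4408, 0.1806, 0.0129])]
side oil [(0.76, [0.7185, 0.3205, -0.002])]
1.1
```

View pics/a_top.png

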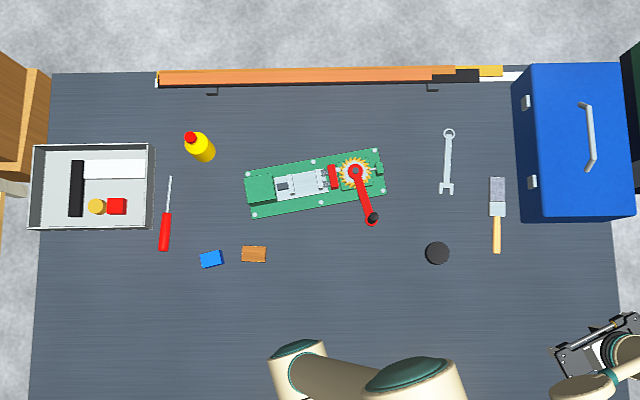

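View pics/a_side.png

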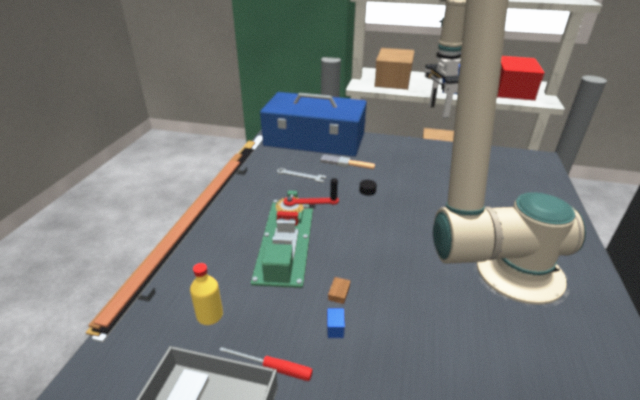

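The top view shows the block at about (211,259), the offcut beside it at (254,254), and the clamp in the middle with its handle at (372,218), part-way through a stroke. Next I'll look at the block from close up.

```bash
cat > h.py <<'E'
from plant import r, gripper_to, inverse_kinematics, vision, models, telemetry
import numpy as np, cv2
from scipy.spatial.transform import Rotation as R
def down(yaw):  # tool down; tool x axis at world yaw
    q=(R.from_euler('z',yaw)*R.from_euler('x',np.pi)).as_quat()
    return [q[3],q[0],q[1],q[2]]
def ray(cal,u,v,z):
    o=cal["orientation"]; Rm=R.from_quat([o[1],o[2],o[3],o[0]])
    d=Rm.apply([(u-cal["cx"])/cal["fx"],(v-cal["cy"])/cal["fy"],1]); p=np.array(cal["position"])
    return p+d*(z-p[2])/d[2]
def shot(c,name):
    cal=vision.get_calibration(c); im=vision.snapshot(c); cv2.imwrite(f"pics/{name}.png",im[:,:,::-1]); return im,cal
def marks(names,c):
    for n in names:
        print(c,n,[(round(d["score"],2),np.round(d["at"],4).tolist()) for d in models.mark_of(n,c)[:2]])
def st():
    print("t",round(telemetry.current_t(),2),"p",np.round(telemetry.current_ee_pos(),4),"open",round(telemetry.current_opening(),4),"F",np.round(telemetry.current_wrist_force(),2))
E
python3 - <<'E'
from h import *
q=telemetry.current_tool_rot(); print(q, R.from_quat([q[1],q[2],q[3],q[0]]).as_matrix().round(3).tolist())
c=vision.get_calibration("wrist"); print(c)
for yaw in np.radians([10,100,-80,190]):
    for p in ([.43,.288,.25],[.622,.045,.05],[.52,-.118,.1]):
        j=inverse_kinematics(p,down(yaw)); print(round(np.degrees(yaw)),p,None if j is None else np.round(j,2))
E
```

```text
[ 3.03411088e-05  8.41894324e-01 -5.39642424e-01  3.00579093e-05] [[0.418, -0.909, 0.0], [-0.909, -0.418, -0.0], [0.0, 0.0, -1.0]]
{'fx': 286.7459837030089, 'fy': 286.7459837030089, 'cx': 322.40037374717645, 'cy': 193.7502882663152, 'position': array([ 0.30937535, -0.49174477,  0.38532495]), 'orientation': array([ 0.11136533,  0.8347413 , -0.5345651 , -0.07102736])}
10 [0.43, 0.288, 0.25] [ 0.46  0.18  1.59 -0.    1.37  0.28]
10 [0.622, 0.045, 0.05] [-0.04  0.49  1.65 -0.    1.   -0.21]
10 [0.52, -0.118, 0.1] [-0.35  0.32  1.79 -0.    1.03 -0.53]
100 [0.43, 0.288, 0.25] [ 0.46  0.18  1.59 -0.    1.37 -1.29]
100 [0.622, 0.045, 0.05] [-0.04  0.49  1.65 -0.    1.   -1.78]
100 [0.52, -0.118, 0.1] [-0.35  0.32  1.79  0.    1.03 -2.1 ]
-80 [0.43, 0.288, 0.25] [0.46 0.18 1.59 0.   1.37 1.85]
-80 [0.622, 0.045, 0.05] [-0.04  0.49  1.65 -0.    1.    1.36]
-80 [0.52, -0.118, 0.1] [-0.35  0.32  1.79 -0.    1.03  1.04]
190 [0.43, 0.288, 0.25] None
190 [0.622, 0.045, 0.05] None
190 [0.52, -0.118, 0.1] [-0.35  0.32  1.79  0.    1.03  2.61]
```

Run:
```python
from h import *
r.move_to([.61,.0,.25],down(np.radians(10)))
shot("wrist","b_bed"); marks(["bed_mid","hood","pivot","handle_mid"],"wrist")
r.move_to([.43,.26,.22],down(np.radians(10)))
im,cal=shot("wrist","b_blk"); marks(["block_mid","offcut_mid"],"wrist")
np.save("cal_blk.npy",cal,allow_pickle=True)
g=models.regions_of("block_mid","wrist")
for d in g[:2]:
    m=d["pixels"]; v,u=np.nonzero(m); print(d["score"],m.sum(),u.min(),u.max(),v.min(),v.max())
st()
```

```text
wrist bed_mid [(0.89, [0.624, 0.0446, 0.0176]), (0.65, [0.4431, 0.1785, 0.0127])]
wrist hood [(0.64, [0.5992, 0.1596, 0.0775])]
wrist pivot [(0.74, [0.6462, -0.0861, 0.1104])]
wrist handle_mid [(0.73, [0.5162, -0.1167, 0.108]), (0.27, [0.6246, 0.0156, 0.0015])]
wrist block_mid [(0.61, [0.4275, 0.2843, 0.0224])]
wrist offcut_mid [(0.58, [0.4431, 0.1796, 0.015])]
0.76 1371 309 341 134 179
t 5.04 p [0.431  0.2593 0.22  ] open 0.0943 F [-0.11 -0.53 -0.57]
```

View pics/b_bed.png

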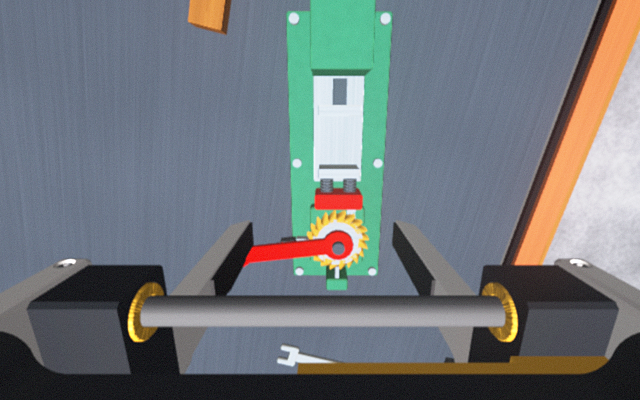

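View pics/b_blk.png

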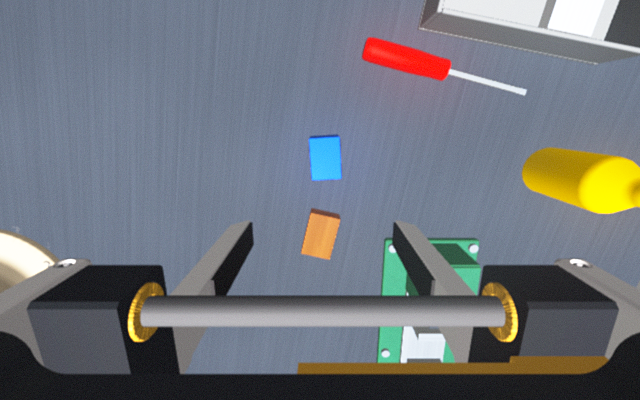

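Run:
```python
from h import *
cal=np.load("cal_blk.npy",allow_pickle=True).item()
im=cv2.imread("pics/b_blk.png"); c=im[120:195,295:355]
cv2.imwrite("pics/b_blkz.png",cv2.resize(c,None,fx=8,fy=8,interpolation=cv2.INTER_CUBIC))
b,g,rr=[im[:,:,i].astype(int) for i in range(3)]
for th in (170,200,220):
    m=(b>th)&(rr<90)&(g<200); m[:,:280]=0;m[:,360:]=0; m[:120]=0;m[200:]=0
    v,u=np.nonzero(m); 
    if len(v)<50: continue
    P=np.array([ray(cal,a,bb,.04)[:2] for a,bb in zip(u,v)])
    (cx,cy),(w,h),a=cv2.minAreaRect((P*1e3).astype(np.float32)); print(th,len(v),cx,cy,w,h,a)
# screws, from bed picture
off=np.array([.61,0,.25])-np.array([.431,.2593,.22])
cal2=dict(cal); cal2["position"]=cal["position"]+off
S=[(293,19),(386,18),(297,163),(378,163),(299,271),(372,271)]
W=np.array([ray(cal2,u,v,.014)[:2] for u,v in S]); print(W.round(4).tolist())
for a,b2 in ((0,4),(1,5),(0,2),(1,3)):
    d=W[a]-W[b2]; print(np.degrees(np.arctan2(-d[0],d[1])))
for a,b2 in ((1,0),(3,2),(5,4)):
    d=W[a]-W[b2]; print('x',np.degrees(np.arctan2(d[1],d[0])))
```

```text
170 1254 429.6276550292969 286.8396301269531 36.37541961669922 50.65818786621094 13.251716613769531
200 1237 429.6473388671875 286.59967041015625 36.35646438598633 50.085323333740234 13.441781997680664
220 1231 429.6377258300781 286.5265808105469 36.304710388183594 49.948402404785156 13.445615768432617
[[0.5426, 0.1795], [0.6533, 0.2002], [0.5739, 0.0066], [0.6834, 0.0259], [0.6019, -0.1569], [0.7116, -0.1376]]
10.007710639253743
9.783079704325777
10.263449893555386
9.793632524149148
x 10.584528915326452
x 10.003901264829423
x 9.972704824070881
```

View pics/b_blkz.png

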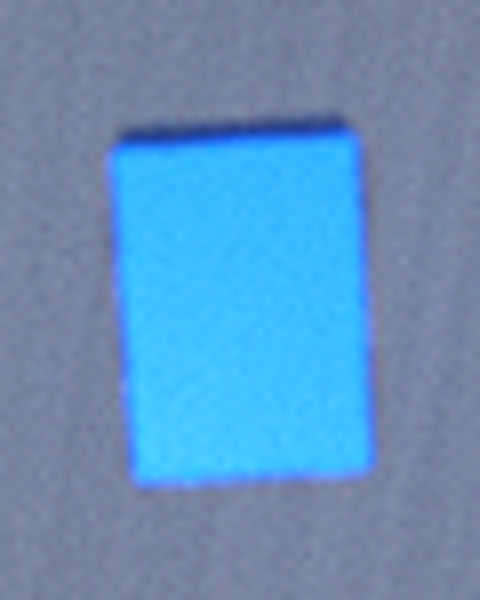

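Run:
```python
from h import *
y=np.radians(13.4)
r.move_to([.4296,.2868,.12],down(y)); gripper_to(.07)
r.move_l([.4296,.2868,.031],vel=.12,guard=15); st()
gripper_to(.0,15); st()
r.move_l([.4296,.2868,.17],vel=.15)
st()
r.move_to([.6230,.0447,.15],down(np.radians(10.05))); st()
shot("wrist","c_hold"); shot("side","c_side")
```

```text
t 7.0 p [0.4301 0.2871 0.0314] open 0.0701 F [ 0.87  0.38 -0.  ]
t 7.62 p [0.4297 0.2868 0.0312] open 0.0361 F [-1.27 -0.22  1.64]
t 8.7 p [0.4289 0.2864 0.169 ] open 0.0357 F [ 0.8  -0.48 -1.47]
t 9.88 p [0.6222 0.0459 0.1498] open 0.0361 F [ 0.11 -0.24 -1.85]
```

View pics/c_hold.png

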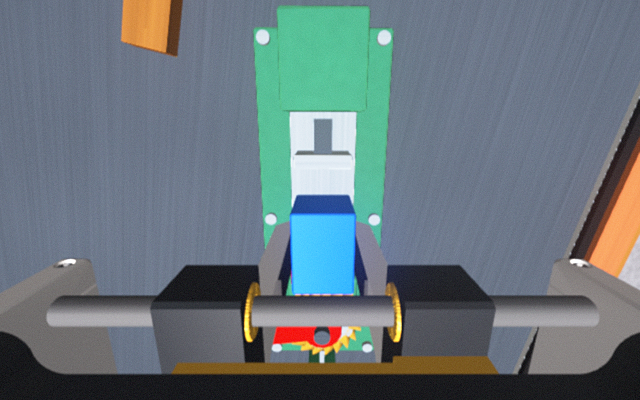

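Run:
```python
from h import *
r.move_l([.6230,.0447,.10],vel=.1); r.hold(.2); st()
im,cal=shot("wrist","d_w"); np.save("cal_d.npy",cal,allow_pickle=True)
c=im[130:330,230:420]; cv2.imwrite("pics/d_wz.png",cv2.resize(c,None,fx=3,fy=3,interpolation=cv2.INTER_CUBIC)[:,:,::-1])
```

```text
t 10.83 p [0.6236 0.0447 0.1009] open 0.0355 F [ 0.77 -0.38 -1.91]
```

View pics/d_wz.png

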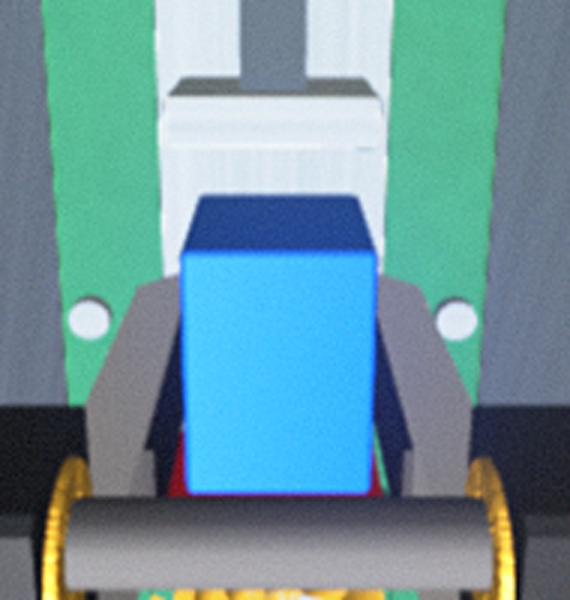

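Run:
```python
from h import *
cal=np.load("cal_d.npy",allow_pickle=True).item()
a=np.radians(10.05); bm=np.array([.6230,.0447])
def cl(u,v,z):
    d=ray(cal,230+u/3,130+v/3,z)[:2]-bm; return (round(1e3*(d[0]*np.cos(a)+d[1]*np.sin(a)),1),round(1e3*(-d[0]*np.sin(a)+d[1]*np.cos(a)),1))
for n,u,v,z in [("plate back top",275,95,.06),("plate 148",275,148,.06),("plate L148",165,148,.06),("plate R148",380,148,.06),("plate top back L",167,95,.06),("plate top back R",382,95,.06),("blk L",183,252,.1095),("blk R",377,252,.1095),("blk L -y",187,492,.1095),("blk R -y",371,492,.1095),("blk bot back L",200,196,.0695),("blk bot R",358,196,.0695),("screwL",90,320,.014),("screwR",457,320,.014),("bedL",158,100,.02),("bedR",390,100,.02)]: print(n,cl(u,v,z))
```

```text
plate back top (np.float64(0.2), np.float64(44.6))
plate 148 (np.float64(0.2), np.float64(32.2))
plate L148 (np.float64(-25.4), np.float64(32.2))
plate R148 (np.float64(24.6), np.float64(32.2))
plate top back L (np.float64(-24.6), np.float64(44.5))
plate top back R (np.float64(24.6), np.float64(44.6))
blk L (np.float64(-16.3), np.float64(23.9))
blk R (np.float64(18.5), np.float64(23.9))
blk L -y (np.float64(-16.9), np.float64(-25.4))
blk R -y (np.float64(18.9), np.float64(-25.5))
blk bot back L (np.float64(-16.7), np.float64(23.2))
blk bot R (np.float64(18.8), np.float64(23.2))
screwL (np.float64(-56.0), np.float64(-31.3))
screwR (np.float64(55.4), np.float64(-31.3))
bedL (np.float64(-32.2), np.float64(36.9))
bedR (np.float64(31.9), np.float64(37.0))
```

Run:
```python
from h import *
r.move_l([.6220,.0460,.075],vel=.08)
r.hold(.2); st()
print(r.move_l([.6220,.0460,.0505],vel=.04,guard=5)); st()
shot("top","e_t")
im,cal=shot("wrist","e_w"); c=im[130:330,230:420]; cv2.imwrite("pics/e_wz.png",cv2.resize(c,None,fx=3,fy=3,interpolation=cv2.INTER_CUBIC)[:,:,::-1])
np.save("cal_e.npy",cal,allow_pickle=True)
```

```text
t 11.55 p [0.6225 0.046  0.0755] open 0.0357 F [-0.12  0.33 -2.21]
True
t 12.12 p [0.6214 0.046  0.0509] open 0.0361 F [0.55 0.02 4.19]
```

View pics/e_wz.png

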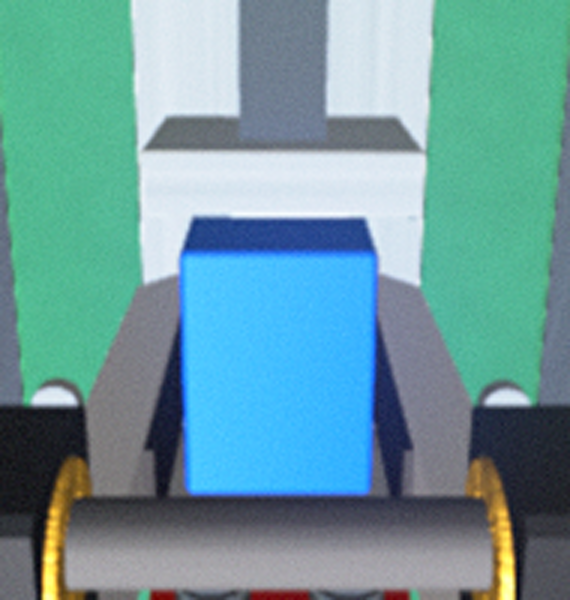

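Run:
```python
from h import *
gripper_to(.055); st()
r.move_l([.6220,.0460,.20],vel=.2)
# look pose
r.move_to([.61,.0,.25],down(np.radians(10))); r.hold(.2); st()
im,cal=shot("wrist","f_w"); np.save("cal_f.npy",cal,allow_pickle=True)
marks(["pivot","handle_mid","block_mid","bed_mid"],"wrist")
c=im[20:280,230:430]; cv2.imwrite("pics/f_wz.png",cv2.resize(c,None,fx=3,fy=3,interpolation=cv2.INTER_CUBIC)[:600,:,::-1])
shot("side","f_s"); marks(["pivot","handle_mid","block_mid"],"side")
```

```text
t 12.74 p [0.6204 0.046  0.0501] open 0.0548 F [-0.98  0.09 -0.5 ]
t 14.22 p [0.6093 0.0009 0.248 ] open 0.0548 F [ 0.23  0.67 -0.08]
wrist pivot [(0.57, [0.6439, -0.0847, 0.1095]), (0.31, [0.6246, 0.0154, 0.0014])]
wrist handle_mid [(0.67, [0.5187, -0.1199, 0.1058])]
wrist block_mid [(0.83, [0.6181, 0.0428, 0.0454])]
wrist bed_mid [(0.78, [0.6241, 0.0477, 0.0229]), (0.41, [0.6006, 0.16, 0.0778])]
side pivot [(0.57, [0.6445, -0.0814, 0.1039])]
side handle_mid [(0.72, [0.5222, -0.1181, 0.1052]), (0.58, [0.5502, 0.41, -0.0055])]
side block_mid [(0.51, [0.6208, 0.046, 0.0411])]
```

View pics/f_wz.png

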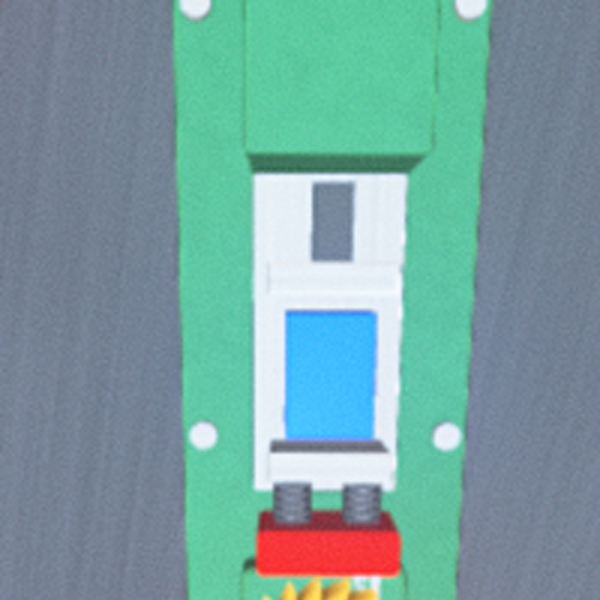

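View pics/f_w.png

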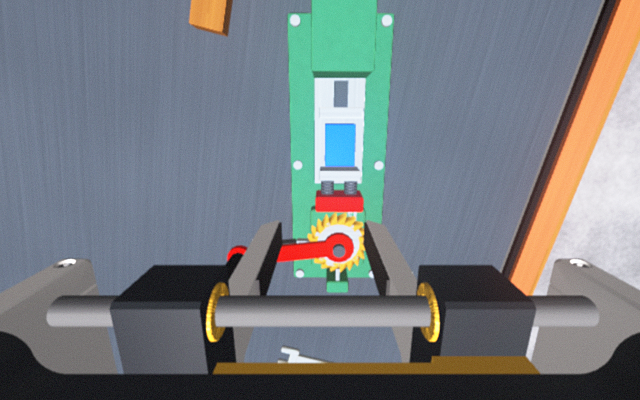

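Block is on the bed, square between the plates with a gap at each end: it shows at columns 285–377 of the zoom, with the bed at 253–403. Next I'll take the handle.

```bash
cat >> h.py <<'E'
A=np.radians(10.05); PIV=np.array([.645,-.0843]); RR=.130; Z=.111
def pose(q,rr=None,piv=None):
    ph=np.pi+A+(q-.22); rr=RR if rr is None else rr; piv=PIV if piv is None else piv
    p=piv+rr*np.array([np.cos(ph),np.sin(ph)])
    return [p[0],p[1],Z], down(ph-1.5*np.pi)
def ft(q):  # tangential force (resistance to working stroke positive), radial
    f=np.array(telemetry.current_wrist_force()); ph=np.pi+A+(q-.22)
    t=np.array([-np.sin(ph),np.cos(ph)]); rd=np.array([np.cos(ph),np.sin(ph)])
    return round(float(-f[:2]@t),2),round(float(f[:2]@rd),2),round(float(f[2]),2)
def qnow():
    d=np.array(telemetry.current_ee_pos())[:2]-PIV
    return round(float((np.arctan2(d[1],d[0])-np.pi-A+.22+np.pi)%(2*np.pi)-np.pi),4), round(float(np.hypot(*d)),4)
E
python3 - <<'E'
from h import *
p,o=pose(.306); print(p)
print([None if inverse_kinematics(*pose(q)) is None else np.round(inverse_kinematics(*pose(q)),2).tolist() for q in (0,.22,.44)])
r.move_to([p[0],p[1],.22],o); gripper_to(.075)
print(r.move_l(p,vel=.12,guard=12)); st()
im,cal=shot("wrist","g_w")
gripper_to(0,30); st(); print(qnow(),ft(.306))
im,cal=shot("wrist","g_w2")
E
```

```text
[np.float64(0.5194164024052731), np.float64(-0.1178970239034009), 0.111]
[[-0.28, 0.29, 1.8, -0.0, 1.05, 1.33], [-0.34, 0.3, 1.79, -0.0, 1.05, 1.06], [-0.38, 0.32, 1.76, -0.0, 1.06, 0.8]]
False
t 17.4 p [ 0.52   -0.1181  0.1116] open 0.075 F [-0.81 -0.04 -1.24]
t 18.32 p [ 0.5194 -0.118   0.111 ] open 0.0221 F [ 0.55 -0.13  0.23]
(0.3067, 0.1301) (-0.27, -0.5, 0.23)
```

View pics/g_w2.png

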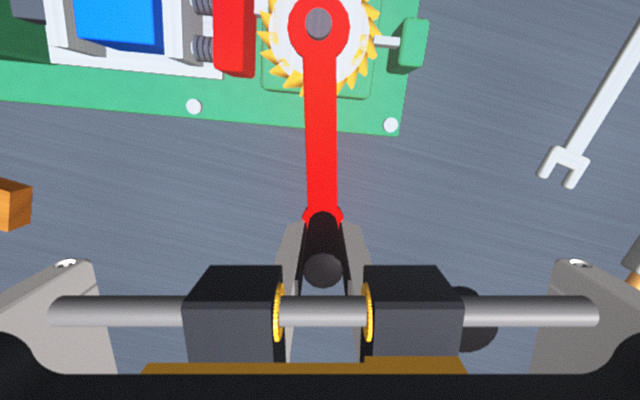

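The fingers hold the handle at (322,270), opening 22.1 mm. The lever runs straight up the picture to the pivot at (318,22). Now back to the stop.

Run:
```python
from h import *
for q in (.2,.1,.04):
    p,o=pose(q); g=r.move_l(p,o,vel=.1,guard=20); print(q,g,qnow(),ft(q),telemetry.current_opening())
for q in (.02,.0,-.02,-.04):
    p,o=pose(q); g=r.move_l(p,o,vel=.05,guard=8); r.hold(.1); print(q,g,qnow(),ft(q)); 
    if g: break
shot("wrist","h_w"); print(telemetry.current_t())
```

```text
0.2 False (0.1998, 0.1303) (-0.42, 0.96, 0.65) 0.021568781462766837
0.1 False (0.0996, 0.1305) (-0.06, 3.41, 2.43) 0.021704141939679646
0.04 False (0.0413, 0.1307) (-0.42, 3.48, 2.39) 0.02193185985201213
0.02 False (0.0216, 0.1307) (-0.33, 5.55, 3.44)
0.0 False (0.0009, 0.1308) (0.27, 4.36, 5.21)
-0.02 False (-0.0181, 0.1308) (-0.85, 5.23, 4.7)
-0.04 False (-0.022, 0.1308) (-6.9, 6.05, 3.39)
20.6417
```

View pics/h_w.png

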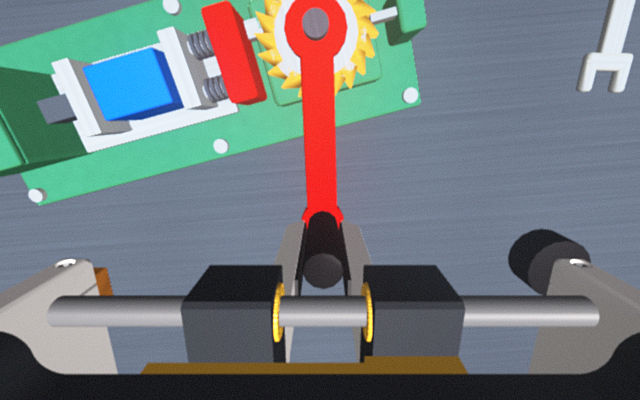

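```bash
sed -i 's/PIV=np.array(.*); RR=.130;/PIV=np.array([.6446,-.0817]); RR=.1303;/' h.py
cat >> h.py <<'E'
def go(qs,vel=.12,guard=None):
    for q in qs:
        p,o=pose(q); g=r.move_l(p,o,vel=vel,guard=guard)
        if g: print("guard at",q,qnow(),ft(q)); return True
    return False
def meas(q):
    a=[]
    for _ in range(6): r.hold(.03); a.append(ft(q))
    return np.round(np.mean(a,0),2)
def stroke(name):
    b=meas(.012)
    go((.14,.26,.36),.12); m1=meas(.36); go((.415,),.06); m2=meas(.415); qn=qnow()
    shot("wrist",name+"_end")
    go((.28,.14,.05),.12); go((.012,),.06); m3=meas(.012)
    shot("wrist",name+"_ret")
    print(name,"base",b,"f36",m1,"f415",m2,"q",qn,"back",m3,qnow(),"t",round(telemetry.current_t(),2))
E
python3 - <<'E'
from h import *
go((.012,),.05); print(qnow())
stroke("s1")
E
python3 -c "
import cv2,numpy as np
a=cv2.imread('pics/s1_end.png');b=cv2.imread('pics/s1_ret.png')
cv2.imwrite('pics/s1.png',np.vstack([a[:280],b[:280]]))"
```

```text
(0.0217, 0.1302)
s1 base [-3.9   3.68  2.  ] f36 [0.05 1.45 0.18] f415 [ 0.83  0.02 -0.82] q (0.412, 0.13) back [-0.16 -1.41 -2.8 ] (0.0164, 0.13) t 23.99
```

View pics/s1.png

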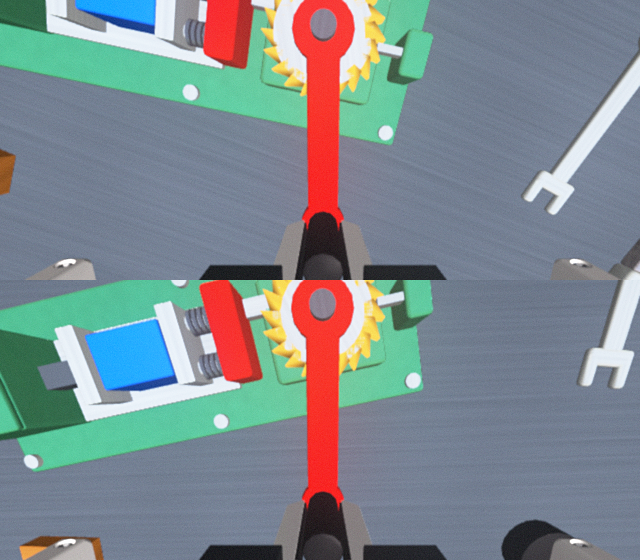

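```bash
python3 -c "
import cv2,numpy as np
a=cv2.imread('pics/h_w.png')[0:160,20:440];b=cv2.imread('pics/s1_ret.png')[0:160,20:440]
cv2.imwrite('pics/s1c.png',cv2.resize(np.vstack([a,b]),None,fx=1.85,fy=1.85,interpolation=cv2.INTER_CUBIC))"
```

```text
(no output)
```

View pics/s1c.png

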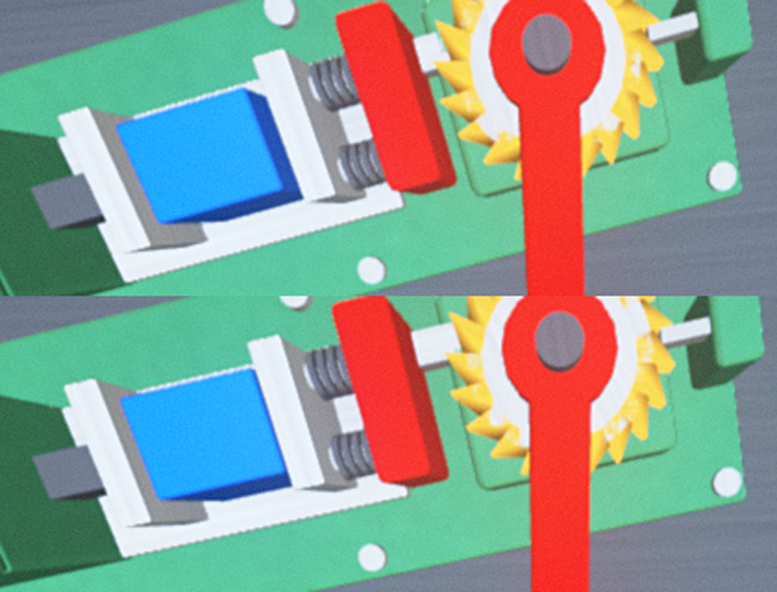

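```bash
python3 - <<'E'
from h import *
stroke("s2"); stroke("s3")
E
python3 -c "
import cv2,numpy as np
a=cv2.imread('pics/s2_ret.png')[0:160,20:440];b=cv2.imread('pics/s3_ret.png')[0:160,20:440]
cv2.imwrite('pics/s3c.png',cv2.resize(np.vstack([a,b]),None,fx=1.85,fy=1.85,interpolation=cv2.INTER_CUBIC))"
```

```text
s2 base [-1.31 -1.35 -3.9 ] f36 [ 0.19 -3.04 -4.27] f415 [ 1.3  -4.33 -4.51] q (0.4107, 0.13) back [-0.36 -4.71 -6.08] (0.0166, 0.1301) t 27.09
s3 base [-0.95 -4.78 -6.36] f36 [ 0.32 -5.06 -4.2 ] f415 [ 1.21 -4.57 -4.2 ] q (0.4086, 0.1303) back [ 1.62 -4.77 -5.47] (0.012, 0.1302) t 30.19
```

View pics/s3c.png

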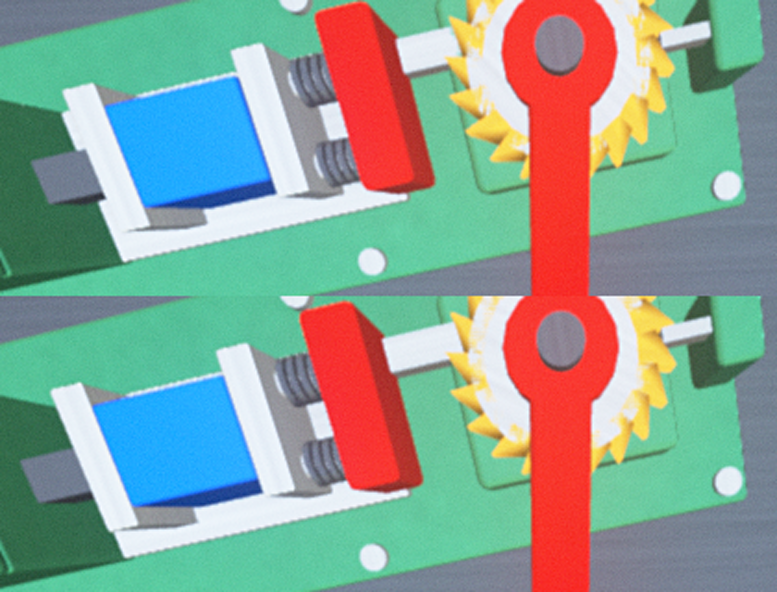

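```bash
cat >> h.py <<'E'
def stroke2(name):
    go((.14,.26,.36),.12); m1=meas(.36); go((.415,),.06); m2=meas(.415); qn=qnow()
    shot("wrist",name+"_end")
    go((.28,.14,.05),.12); go((.012,),.06)
    shot("wrist",name+"_ret")
    print(name,"f36",m1,"f415",m2,"q",qn,"t",round(telemetry.current_t(),2),"open",telemetry.current_opening(),flush=True)
    return m2[0]
E
python3 - <<'E'
from h import *
for k in range(4,8):
    if stroke2(f"s{k}")>2.3: break
E
```

```text
s4 f36 [ 0.42 -4.96 -4.57] f415 [ 1.2  -5.17 -3.38] q (0.4079, 0.1303) t 32.89 open 0.021932770691476824
s5 f36 [-0.44 -3.72 -3.31] f415 [ 2.88 -4.14 -1.4 ] q (0.4081, 0.1304) t 35.59 open 0.021456904288044015
```

```bash
python3 -c "
import cv2,numpy as np
a=cv2.imread('pics/s4_ret.png')[0:160,20:440];b=cv2.imread('pics/s5_ret.png')[0:160,20:440]
cv2.imwrite('pics/s5c.png',cv2.resize(np.vstack([a,b]),None,fx=1.85,fy=1.85,interpolation=cv2.INTER_CUBIC))"
```

```text
(no output)
```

View pics/s5c.png

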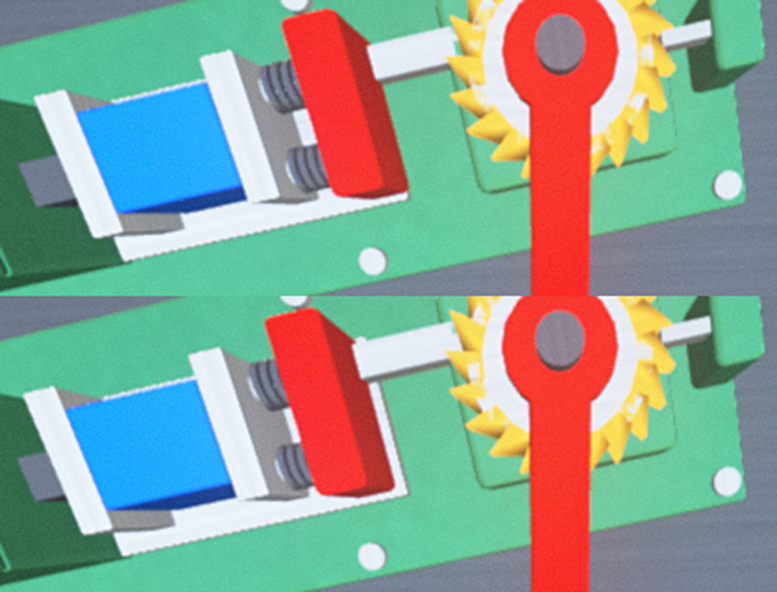

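s5 gave the first rise in lever force: +1.7 N, or about 13 N of clamping. The springs have closed up by roughly 2–3 mm, which is about 13–19 N and still below 35 N. One more tooth should give about 55 N.

```bash
python3 - <<'E'
from h import *
stroke2("s6")
E
python3 -c "
import cv2,numpy as np
a=cv2.imread('pics/s5_ret.png')[0:160,20:440];b=cv2.imread('pics/s6_ret.png')[0:160,20:440]
cv2.imwrite('pics/s6c.png',cv2.resize(np.vstack([a,b]),None,fx=1.85,fy=1.85,interpolation=cv2.INTER_CUBIC))"
```

```text
s6 f36 [ 6.87 -3.81  0.4 ] f415 [ 6.98 -3.8   1.06] q (0.3929, 0.1302) t 38.29 open 0.021326696532142652
```

View pics/s6c.png

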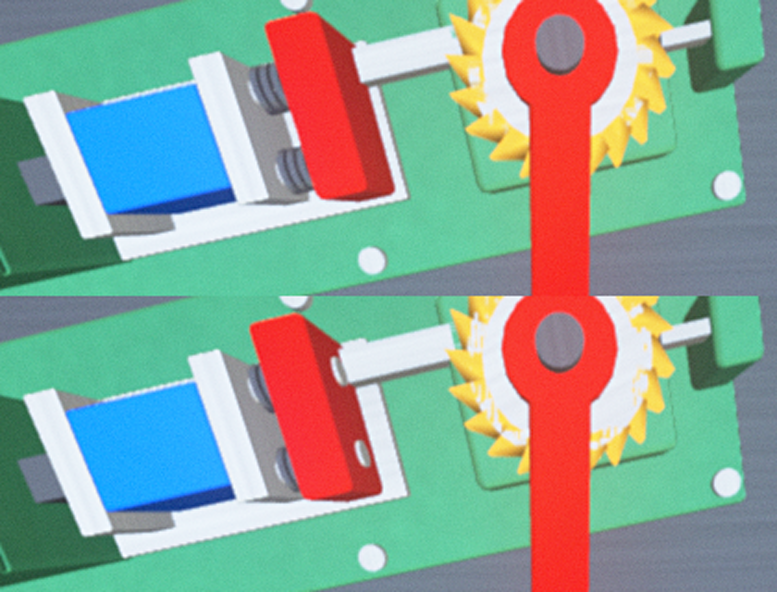

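The jaw took the tooth and held it: its front edge went from 265 to 250 while block and anvil stayed put. Lever force was 7.0 N, about 45–55 N of clamping. That is firm, so I'll stop and let go.

Run:
```python
from h import *
gripper_to(.075); p=list(telemetry.current_ee_pos())
r.move_l([p[0],p[1],.24],vel=.15)
r.move_to([.57,-.02,.27],down(np.radians(10))); r.hold(.2); st()
im,cal=shot("wrist","z_w"); shot("top","z_t")
a=im[:280,200:480]; t=cv2.imread("pics/z_t.png")
cv2.imwrite("pics/z.png",np.hstack([cv2.resize(a[:,:,::-1],(400,400)),t[50:290,140:540][:, :400].copy() if 0 else cv2.resize(t[50:290,140:540],(400,400))]))
marks(["puck_mid","offcut_mid","oil","block_mid","handle_mid"],"top")
```

```text
t 41.91 p [ 0.5699 -0.0201  0.2699] open 0.0751 F [0.72 0.04 1.16]
top puck_mid [(0.79, [0.4331, -0.2912, 0.0176])]
top offcut_mid [(0.73, [0.4386, 0.1798, 0.016]), (0.63, [0.6194, 0.0726, 0.0363])]
top oil [(0.82, [0.7177, 0.3199, -0.0009]), (0.32, [0.6478, -0.082, 0.1019])]
top block_mid [(0.66, [0.6203, 0.0748, 0.0346]), (0.19, [0.5295, -0.4467, -0.001])]
top handle_mid []
```

View pics/z.png

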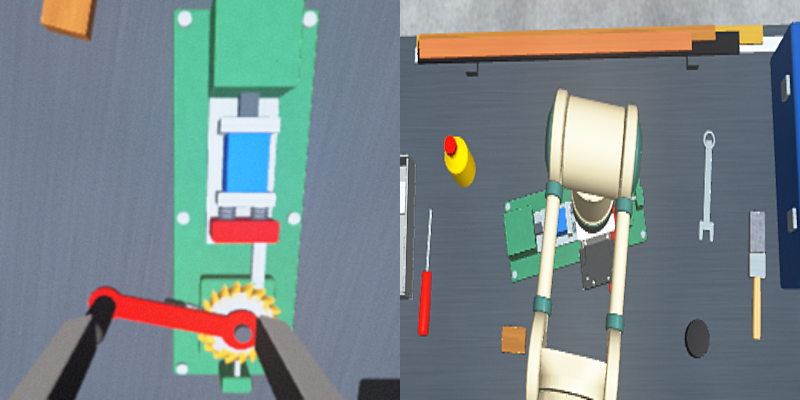

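The block is gripped between both plates with the springs compressed, the handle is free, and the other things are where they were.

Run:
```python
from h import *
print(r.sign_off()); st()
```

```text
the job is handed in; nothing more can be done
None
the job is handed in; nothing more can be done
```

The blue block is gripped in the clamp, the handle is released, and the job was handed in at about 42 s. I set the block on the bed, square between the jaw plates, and let go of it. I then took the handle, ran the lever back to its stop, and made six full strokes.

- **Lever force:** it was 0.8–1.3 N at the end of strokes 1–4, 2.9 N on stroke 5 as the anvil reached its stop, and 7.0 N on stroke 6, where I stopped.
- **Clamping force:** I estimate 45–55 N, worked out from the lever force and the spring compression in the pictures. It was not measured directly. The wrist readings drifted by 1 N or more, which is roughly 10 N of clamping.
- **Stroke 6:** the arm's own reading at the end was 0.393 rad, only just past the 0.39 needed. The picture after the return stroke shows the jaw still one tooth further on, so the tooth was caught.
- **Last pictures:** the block sits straight between both plates, the springs are compressed, and the gripper is clear of everything. The puck, offcut and oil bottle measure within about 2 mm of where they started. The spanner, screwdriver and brush look unmoved. In the last top view the arm hid the handle, so I checked it in the wrist picture only.

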